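# Set up the drilling rack with hole saws

### The arm

A 7-joint arm with a two-finger parallel gripper is mounted at the origin on the work surface. World frame = base frame: x ahead of the robot, y to its left, z up, the work surface at z = 0. Lengths are in m, angles in degrees, forces in N, time in s.
With the tool pointing down it reaches from about 0.35 to 0.775 m from the base axis. Payload 3.1 kg.
Tool frame: the origin (TCP) lies on the centre line of the jaws, within the pads' length; the fingertips stand 17 mm ahead of it and the grasp point (between the pads) lies 2 mm behind it (robot.tip_reach is the distance from the TCP to the fingertips, in m); z points along the fingers, y is the line along which they close (so a half turn about z gives the same grasp; the last joint's range is limited). The gripper opens to 85 mm and grips with 20 to 120 N. Pads are 22 mm wide; open, the fingers measure 114 mm over their backs; the gripper's body (76 mm by 85 mm) begins 54 mm behind the grasp point. The pads swing forward as they close: fully open they stand 13 mm farther back than shut.
Start: joints at [68.371, 17.813, 0.802, 86.603, -0.252, 75.585, -1.558], TCP at [0.181, -0.519, 0.248] pointing down, gripper open.
Joint ranges: [-154.91, 154.91], [-16.99, 109.72], [-72.82, 74.43], [7.12, 147.25], [-82.49, 262.49], [11.32, 116.49], [-174.64, 174.64]. Speed limits (degrees/s): [159.86, 159.86, 180, 180, 180, 180, 180].

### API

Orientations are given as [roll, pitch, yaw] about the fixed x, y, z axes, in that order (R = Rz(yaw) Ry(pitch) Rx(roll)).
In Python, from station import robot, fingers, vision, workorder, recognise gives the robot as it stands. Calls block until the motion is done:
- robot.move_to(position, orientation): joint-space move of the TCP to a pose.
- robot.line_to(position, orientation=None, velocity=0.15, f_stop=None): straight line of the TCP; orientation=None keeps the orientation; velocity is the mean speed in m/s. With f_stop (N) it stops when the force on the tool has changed by that much, and returns True; else False.
- robot.move_j(angles): joint-space move.
- fingers.gripper_to(opening, force=None): opening from 0.0 (shut) to 1.0 (fully open); force is the grip in N (None keeps the last); returns when the fingers have stopped.
- robot.pause(seconds).
- robot.inverse_kinematics(position, orientation): joint angles nearest the present ones, or None.
- vision.grab_frame(name): name is "side" or "top"; returns the picture (420x560x3 uint8, red, green, blue); there is no depth.
- vision.calibration(name): a dict with "mtx" (3x3 intrinsics, pixels), "extrinsics" (4x4, takes a point from world to camera coordinates). Camera axes: x right, y up, looking along -z (the intrinsics and any distortion apply to the point x, -y, -z); pixel columns grow to the right and rows downward; lengths in m; the calibration is good to about 2 mm. A picture is of the moment at which its call begins. calibration takes no time and is no camera call.
A pose or a line that the arm cannot do raises robot.PlanningError and nothing moves.
- workorder.close_job(): hands the job in; it is judged then, once.
Trained networks look in the newest picture that a camera, given by its name, has taken for a name from the list of things; names that differ only in an ending like _2 or _b are one class to them, and where a whole thing is asked for, a point or a joint stands for the part that bears it (a point fixed in the world has none). Each returns a list of dicts, best first, with "p" (0 to 1); they miss things now and then, are a little off and sometimes report something else, mostly with a low value. They report only what shows in the picture. A call takes as long as a camera call.
- recognise(label, camera): "rect" ([centre column, centre row, width, height] in pixels, round what is visible of it).
Readings, each from a call of its own:
- robot.current_time_s(): time.
- robot.current_joint_positions(): joint angles.
- robot.current_dq(): joint speeds.
- robot.current_joint_torque(): joint torques, N m.
- robot.current_tool_pos(): TCP position.
- robot.current_eef_rot(): TCP orientation.
- robot.current_contact_force(): force on the tool from outside, world axes, zero at the start.
- robot.current_torque(): the same for the moment, N m.
- robot.current_finger_gap(): opening from 0.0 (shut) to 1.0 (fully open).
- robot.current_gripper_force(): force on a finger pad.
Only numpy, scipy, OpenCV 4.12 (cv2) and the standard library are available. Lean on these libraries where they do the work, as an engineer would, in place of code of your own. Each camera call takes 0.05 s, during which the arm holds its last target. There are 200 camera calls.

### The job

Set up the drilling rack for the next job: move the four hole saws, one after another, off the plain wooden rack and put each one, teeth down, over the peg whose painted ring has its own colour and size, so that the row stands in the drilling order that the rings show. Set every saw right down flat on its tile and let go; do not drop them, and do not knock over the glue bottle.

Things in the scene. Friction and masses are not known exactly. Their poses are not given: they have to be found in the camera images.
- red_saw: Hole saw, loose, 0.06-0.3 kg: red steel cup 32 mm in outside diameter, 46 mm high, teeth round the open lower end, closed red top with a dark centre hole; inside 27 mm wide, 40 mm deep. Starts teeth down over a dowel of the plain rack, on its board 20 mm above the bench. Origin: centre of the tooth plane (lowest face); z up the axis, top at z = 46 mm.
- yellow_saw: Hole saw, loose, 0.06-0.3 kg: yellow steel cup 41 mm in outside diameter, 46 mm high, teeth round the open lower end, closed yellow top with a dark centre hole; inside 36 mm wide, 40 mm deep. Starts teeth down over a dowel of the plain rack, on its board 20 mm above the bench. Origin: centre of the tooth plane (lowest face); z up the axis, top at z = 46 mm.
- blue_saw: Hole saw, loose, 0.06-0.3 kg: blue steel cup 51 mm in outside diameter, 46 mm high, teeth round the open lower end, closed blue top with a dark centre hole; inside 46 mm wide, 40 mm deep. Starts teeth down over a dowel of the plain rack, on its board 20 mm above the bench. Origin: centre of the tooth plane (lowest face); z up the axis, top at z = 46 mm.
- green_saw: Hole saw, loose, 0.06-0.3 kg: green steel cup 60 mm in outside diameter, 46 mm high, teeth round the open lower end, closed green top with a dark centre hole; inside 55 mm wide, 40 mm deep. Starts teeth down over a dowel of the plain rack, on its board 20 mm above the bench. Origin: centre of the tooth plane (lowest face); z up the axis, top at z = 46 mm.
- red_peg: Fixed white tile 78 x 80 mm on the drilling rack with a red ring 40 mm across and in its middle an upright red peg, 11 mm thick, for the red 32 mm saw. Origin: centre of the underside, 12 mm above the bench; z up; the upper face, where the teeth stand, is at z = 8 mm, the bevelled peg top at z = 38 mm. The four tiles form a row along their y axis, 82 mm apart.
- yellow_peg: Fixed white tile 78 x 80 mm on the drilling rack with a yellow ring 49 mm across and in its middle an upright yellow peg, 18 mm thick, for the yellow 41 mm saw. Origin: centre of the underside, 12 mm above the bench; z up; the upper face, where the teeth stand, is at z = 8 mm, the bevelled peg top at z = 38 mm. The four tiles form a row along their y axis, 82 mm apart.
- blue_peg: Fixed white tile 78 x 80 mm on the drilling rack with a blue ring 59 mm across and in its middle an upright blue peg, 26 mm thick, for the blue 51 mm saw. Origin: centre of the underside, 12 mm above the bench; z up; the upper face, where the teeth stand, is at z = 8 mm, the bevelled peg top at z = 38 mm. The four tiles form a row along their y axis, 82 mm apart.
- green_peg: Fixed white tile 78 x 80 mm on the drilling rack with a green ring 68 mm across and in its middle an upright green peg, 34 mm thick, for the green 60 mm saw. Origin: centre of the underside, 12 mm above the bench; z up; the upper face, where the teeth stand, is at z = 8 mm, the bevelled peg top at z = 38 mm. The four tiles form a row along their y axis, 82 mm apart.
- store_rack: Plain wooden rack, fixed: brown board 88 x 350 mm, upper face 20 mm above the bench, with four pale 10 mm dowels, 28 mm high, on its centre line at y = -123, -41, 41, 123 mm, on which the saws start. Origin: centre of its underside; the row runs along its y axis. It may be the nearer or the farther of the two racks.
- glue_bottle: Closed white glue bottle with an orange cap and a paper band, 54 mm in diameter, 150 mm high, standing on the bench off to the left of the racks. Origin: centre of its foot; z up. Leave it standing.

How it is judged:
By the outcome, as a careful person would: the job done as asked, in the order asked, and still so for the second after the job is handed in, with the robot touching nothing.
It also fails if it takes over 102 s, if anything falls off the work surface, if the arm or the gripper's body presses on something with over 40 N, if the wrist force passes 120 N, or if a joint passes its speed limit or range.

## Working session

There is one attempt and no reset: what is moved stays moved. The work goes in short steps, each a Python script; the robot and the scene stay as the last script left them, time stands still between calls to the robot, and variables do not carry over. Pictures are saved under pics/ and viewed, at most 14 in all, crops included, and the job is handed in when it is done.

```bash
mkdir -p pics; ls
python3 - <<'E'
from station import robot, fingers, vision, workorder, recognise
import cv2
for c in ("top","side"):
    im=vision.grab_frame(c); cv2.imwrite(f"pics/{c}0.png",im[:,:,::-1])
    k=vision.calibration(c); print(c,k)
    for n in "red_saw yellow_saw blue_saw green_saw red_peg yellow_peg blue_peg green_peg store_rack glue_bottle".split():
        print(n,[( [round(float(v),1) for v in d["rect"]],round(d["p"],2)) for d in recognise(n,c)][:3])
print(robot.current_tool_pos(),robot.current_eef_rot(),robot.current_time_s())
E
```

```text
pics
top {'mtx': array([[453.42595209,   0.        , 277.78524597],
       [  0.        , 453.42595209, 210.57500134],
       [  0.        ,   0.        ,   1.        ]]), 'extrinsics': array([[ 0.01039176, -0.99986328, -0.01286178,  0.09976901],
       [ 0.98793895,  0.00827884,  0.15462242, -0.56503361],
       [-0.1544948 , -0.01431345,  0.98788991, -0.96946992],
       [ 0.        ,  0.        ,  0.        ,  1.        ]])}
red_saw [([284.6, 177.9, 13.9, 18.0], 0.79)]
yellow_saw [([356.6, 169.6, 21.8, 17.2], 0.87), ([303.1, 178.4, 152.1, 47.1], 0.3)]
blue_saw [([319.2, 173.4, 20.5, 20.6], 0.67)]
green_saw [([248.1, 178.3, 28.0, 33.4], 0.6), ([354.8, 265.9, 36.5, 38.4], 0.52)]
red_peg [([245.0, 260.8, 40.7, 33.4], 0.64), ([318.2, 264.2, 32.6, 36.5], 0.45)]
yellow_peg []
blue_peg [([355.0, 265.7, 34.6, 34.4], 0.97)]
green_peg [([318.9, 263.2, 37.1, 39.3], 0.66), ([320.4, 173.2, 24.9, 19.3], 0.17)]
store_rack [([301.5, 176.1, 154.6, 45.5], 0.58)]
glue_bottle [([136.6, 205.4, 37.5, 26.9], 0.68)]
side {'mtx': array([[470.15124262,   0.        , 281.25432961],
       [  0.        , 470
[... 307 characters left out ...]
 ,  0.        ,  1.        ]])}
red_saw [([250.7, 210.2, 21.0, 23.1], 0.74), ([259.3, 220.9, 125.0, 83.5], 0.64)]
yellow_saw [([292.0, 179.4, 19.2, 22.9], 0.69)]
blue_saw [([273.7, 193.2, 22.6, 32.5], 0.88)]
green_saw [([226.6, 226.8, 31.6, 32.7], 0.61)]
red_peg [([305.4, 272.4, 66.1, 36.8], 0.87), ([329.9, 249.1, 57.4, 34.9], 0.17)]
yellow_peg [([332.3, 249.6, 58.0, 35.2], 0.62)]
blue_peg [([376.4, 212.8, 44.5, 26.8], 0.66)]
green_peg [([356.1, 230.2, 50.5, 34.5], 0.75)]
store_rack [([256.5, 222.4, 123.7, 81.8], 0.64), ([377.4, 213.6, 38.7, 26.8], 0.47)]
glue_bottle [([146.5, 288.9, 46.6, 103.7], 0.65)]
[ 0.18126907 -0.5192991   0.24831397] [1.79996159e+02 8.02981147e-04 1.92418675e+01] 1.1
```

View pics/top0.png

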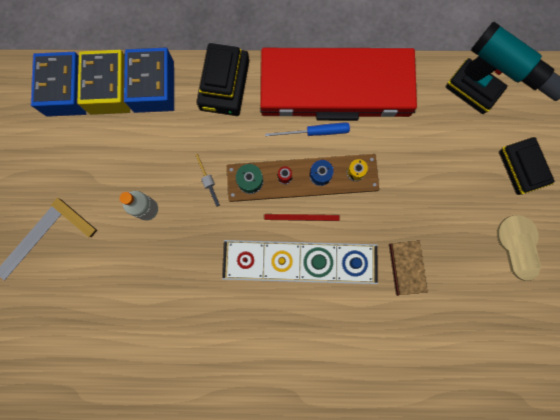

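View pics/side0.png

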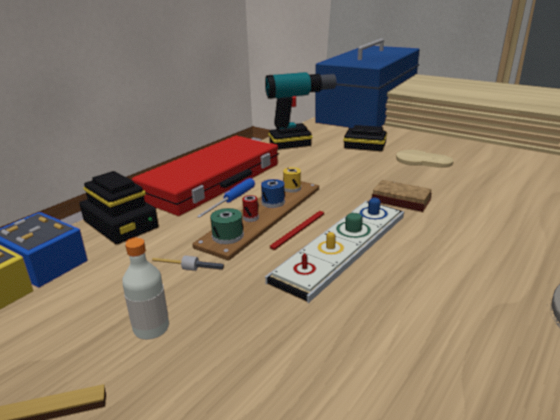

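The top view has the store rack as the farther one, with green (249,178), red (285,174), blue (321,171) and yellow (358,168). The nearer drilling rack has red (245,260), yellow (282,261), green (318,262) and blue (355,264). The bottle is at (138,205). The network confuses some pegs here, and the colours in the picture show which is which. Next I'll fit the colour silhouettes in both cameras.

```bash
cat > loc.py <<'E'
from station import robot, fingers, vision, workorder, recognise
import numpy as np, cv2
from scipy.optimize import least_squares
HUE={'red':((-8,8),90),'yellow':((20,32),150),'green':((65,95),60),'blue':((102,125),100)}
DIA={'red':(32,40,11),'yellow':(41,49,18),'blue':(51,59,26),'green':(60,68,34)}
A=np.linspace(0,2*np.pi,48)
def proj(cam,P):
    k=vision.calibration(cam); E=k['extrinsics']; q=P@E[:3,:3].T+E[:3,3]; q=q*[1,-1,-1]
    p=q@k['mtx'].T; return p[:,:2]/p[:,2:]
def circ(d,z): return np.c_[d/2*np.cos(A),d/2*np.sin(A),0*A+z]/1000
def model(kind,c,z0=20):
    s,r,p=DIA[c]
    return np.r_[circ(s,z0),circ(s,z0+46)] if kind=='saw' else np.r_[circ(r,20),circ(p,50)]
def stats(h):
    m=cv2.moments(h.astype(np.float32)); return np.array([m['m10']/m['m00'],m['m01']/m['m00']]),m['m00']
def measure(im,c,ctr,win):
    x,y=map(int,ctr); x0,y0=x-win,y-win; sub=im[y0:y+win,x0:x+win]
    h=cv2.cvtColor(cv2.resize(sub,None,fx=4,fy=4,interpolation=cv2.INTER_CUBIC),cv2.COLOR_RGB2HSV)
    (a,b),s=HUE[c]; H=h[...,0].astype(int); H=np.where(H>150,H-180,H)
    m=((H>=a)&(H<=b)&(h[...,1]>s)&(h[...,2]>35)).astype(np.uint8)
    m=cv2.morphologyEx(m,cv2.MORPH_OPEN,np.ones((4,4)))
    n,l,st,_=cv2.connectedComponentsWithStats(m)
    for i in range(1,n):
        if st[i,4]<40: m[l==i]=0
    p=cv2.convexHull(cv2.findNonZero(m))[:,0].astype(float)
    return stats((p+.5)/4-.5+[x0,y0])
def fit(ims,kind,c,ctr,z0=20,win={'top':20,'side':26}):
    M=model(kind,c,z0); ms={k:measure(ims[k],c,ctr[k],win[k]) for k in ctr}
    def hull(k,p):
        return stats(cv2.convexHull(proj(k,M+[p[0],p[1],0]).astype(np.float32))[:,0])
    f=lambda p:np.concatenate([hull(k,p)[0]-ms[k][0] for k in ctr])
    s=least_squares(f,[.6,0],diff_step=1e-3,x_scale=.1)
    return s.x,s.fun,[ms[k][1]/hull(k,s.x)[1] for k in ctr]
E
cat > a.py <<'E'
from loc import *
ims={k:vision.grab_frame(k) for k in('top','side')}
S={'green':((249,178),(227,226)),'red':((285,174),(251,208)),'blue':((321,171),(273,192)),'yellow':((358,168),(292,179))}
P={'red':((245,260),(305,265)),'yellow':((282,261),(331,244)),'green':((318,262),(354,225)),'blue':((355,264),(374,209))}
np.set_printoptions(precision=4,suppress=True)
for kind,D in(('saw',S),('peg',P)):
    for c,(t,s) in D.items():
        try:
            p,r,ar=fit(ims,kind,c,{'top':t,'side':s}); print(kind,c,p,r,np.array(ar))
            print('   top only',fit(ims,kind,c,{'top':t})[0],'side only',fit(ims,kind,c,{'side':s})[0])
        except Exception as e: print(kind,c,repr(e))
E
python3 a.py
python3 - <<'E'
import cv2,numpy as np
t=cv2.imread('pics/top0.png')[150:290,215:390]; cv2.imwrite('pics/crop0.png',cv2.resize(t,None,fx=4,fy=4,interpolation=cv2.INTER_CUBIC))
E
```

```text
saw green [0.6388 0.1707] [-0.0535 -0.2288  0.1815  0.1899] [0.8408 0.7813]
   top only [0.6383 0.1706] side only [0.6396 0.1704]
saw red [0.6576 0.0907] [-0.1031 -4.8093  3.5932  5.8585] [0.9055 1.8532]
   top only [0.6464 0.0903] side only [0.6816 0.074 ]
saw blue [0.6597 0.0107] [-1.4719 -3.1129  3.2169  1.5143] [0.8647 1.1624]
   top only [0.6525 0.0074] side only [0.6704 0.0084]
saw yellow [ 0.6607 -0.0741] [-0.1421 -0.1913  0.2398 -0.0212] [0.9225 0.7149]
   top only [ 0.6602 -0.0744] side only [ 0.6611 -0.0737]
peg red [0.4664 0.1778] [-0.1494 -5.2942  3.3918  3.8034] [0.9096 1.8952]
   top only [0.4545 0.1772] side only [0.4779 0.1715]
peg yellow [0.4531 0.0976] [-1.0747 -0.0984  0.5405 -1.3302] [0.8824 0.7167]
   top only [0.4529 0.0951] side only [0.4515 0.102 ]
peg green [0.4514 0.015 ] [-0.7977 -0.0221  0.3953 -1.2009] [0.9078 0.7815]
   top only [0.4514 0.0132] side only [0.4498 0.0195]
peg blue [ 0.45   -0.0677] [-0.5067 -0.1035  0.339  -0.8076] [0.9017 0.7604]
   top only [ 0.4498 -0.0689] side only [ 0.4489 -0.0641]
```

View pics/crop0.png

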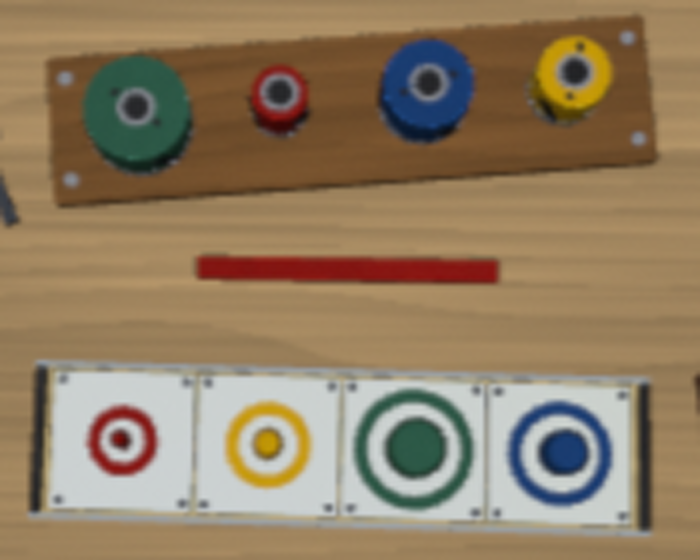

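The top-camera fits are consistent: the pitch is 82 mm on both rows and the lines are straight. The side masks picked up neighbouring colours, so I'll use the top positions. Starting with the red saw, gripping across the row.

```bash
cat > job.py <<'E'
from loc import *
S={'green':(.6380,.1706),'red':(.6457,.0895),'blue':(.6525,.0076),'yellow':(.6598,-.0744)}
P={'red':(.4545,.1776),'yellow':(.4529,.0955),'green':(.4513,.0136),'blue':(.4497,-.0683)}
YS,YP=95.1,88.9
ZG,ZH=.047,.135
def yaw(y):   # choose the half turn whose last joint lies nearer zero
    def j7(v):
        q=robot.inverse_kinematics([.55,.05,ZH],[180,0,v]); return 999 if q is None else abs(q[6])
    return min((y,y-180),key=j7)
def at(p,z): return [p[0],p[1],z]
def pick(c,o):
    w=DIA[c][0]/85
    fingers.gripper_to(min(1,w+.3))
    robot.move_to(at(S[c],ZH),o)
    hit=robot.line_to(at(S[c],ZG),velocity=.1,f_stop=8)
    fingers.gripper_to(0,force=50)
    print(c,'pick hit',hit,'gap mm',robot.current_finger_gap()*85,'F',robot.current_gripper_force())
    robot.line_to(at(S[c],ZH),velocity=.12)
    print(' lifted gap',robot.current_finger_gap()*85,robot.current_contact_force())
def place(c,o):
    robot.move_to(at(P[c],ZH),o)
    h1=robot.line_to(at(P[c],ZG+.004),velocity=.1,f_stop=8)
    print(' descent hit',h1,robot.current_tool_pos())
    if h1: return False
    h=robot.line_to(at(P[c],ZG-.003),velocity=.015,f_stop=5)
    print(' seat',h,robot.current_tool_pos(),robot.current_contact_force())
    return True
def release(c):
    fingers.gripper_to(min(1,DIA[c][0]/85+.3))
    robot.line_to(at(P[c],ZH),velocity=.15)
E
python3 - <<'E'
from job import *
import cv2
np.set_printoptions(precision=4,suppress=True)
ys,yp=yaw(YS),yaw(YP); print(ys,yp)
robot.move_to([.5,-.05,.25],[180,0,ys]); print(robot.current_joint_positions())
pick('red',[180,0,ys])
cv2.imwrite('pics/lift_red.png',vision.grab_frame('side')[:,:,::-1])
ok=place('red',[180,0,yp]); print(ok,robot.current_time_s())
if ok: release('red')
cv2.imwrite('pics/red_side.png',vision.grab_frame('side')[:,:,::-1])
print(robot.current_time_s())
E
```

```text
95.1 88.9
[ 35.3366  15.9852 -39.1608  92.496   10.4101  75.2473  -0.506 ]
red pick hit False gap mm 29.991715262545718 F 49.721077719004825
 lifted gap 29.87883634005828 [ 0.2151  0.5428 -1.1142]
 descent hit False [0.4551 0.178  0.0515]
 seat True [0.4552 0.1779 0.0479] [-0.5628  0.0693  5.0189]
True 9.075
10.25
```

View pics/red_side.png

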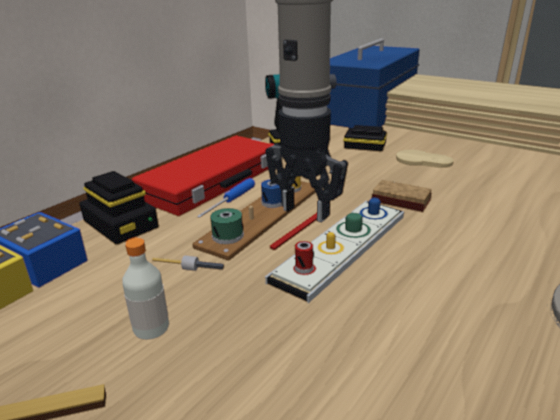

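The red saw stands flat over its peg at (304,256), with the ring visible around it. On to the other three, with a stop if anything looks off.

Run:
```python
from job import *
np.set_printoptions(precision=4,suppress=True)
for c in('yellow','green','blue'):
    pick(c,[180,0,YS])
    if abs(robot.current_finger_gap()*85-DIA[c][0])>6: print('bad grip'); break
    if not place(c,[180,0,YP]): break
    release(c); print(robot.current_time_s())
else: robot.move_to([.3,-.4,.25],[180,0,YP])
for k in('side','top'): cv2.imwrite(f'pics/end_{k}.png',vision.grab_frame(k)[:,:,::-1])
t=cv2.imread('pics/end_side.png')[150:300,190:430]; cv2.imwrite('pics/end_sc.png',cv2.resize(t,None,fx=3,fy=3))
print(robot.current_time_s())
```

```text
yellow pick hit False gap mm 39.18179685581187 F 50.86094322614372
 lifted gap 39.58417404443331 [-0.492   0.148  -1.4037]
 descent hit False [0.4535 0.0958 0.0515]
 seat True [0.4536 0.0956 0.0481] [-0.1984  0.3222  4.982 ]
17.5083
green pick hit False gap mm 58.33741183289734 F 54.25752650946379
 lifted gap 58.43752590607162 [ 0.3147 -0.3967 -1.2401]
 descent hit False [0.452  0.0138 0.0515]
 seat True [0.4521 0.0135 0.0483] [ 0.2224 -0.3191  4.5987]
24.35
blue pick hit False gap mm 49.71477721062989 F 52.510725259780884
 lifted gap 49.440518345331384 [-0.6579 -0.8591 -3.4363]
 descent hit False [ 0.4505 -0.0681  0.0515]
 seat True [ 0.4504 -0.0685  0.0481] [-0.5973 -0.0596  4.7501]
31.0333
32.5583
```

View pics/end_sc.png

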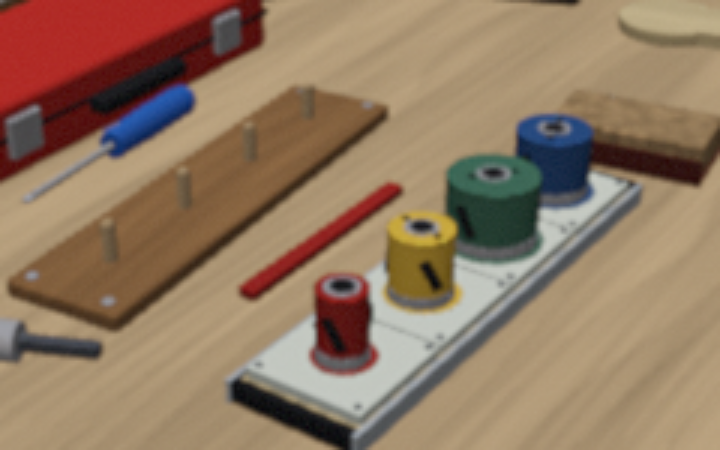

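View pics/end_top.png

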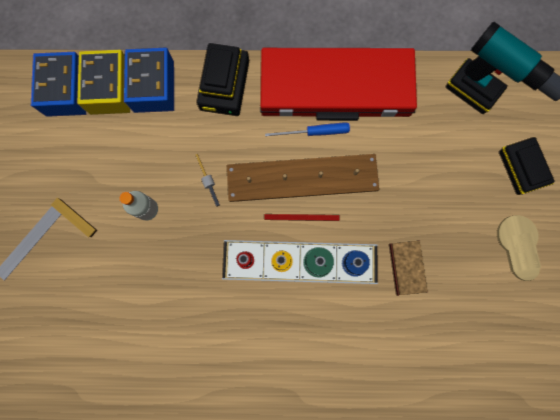

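All four saws stand flat on their matching tiles (top view: red 245,260; yellow 282,261; green 319,262; blue 357,263), the store rack is empty, and the bottle is upright at (138,205).

```bash
python3 -c "
from station import workorder
print(workorder.close_job())"
```

```text
the job is handed in; nothing more can be done
None
```

All four hole saws stand teeth down, flat and released over their matching pegs, with the glue bottle still upright; the job was handed in at about 33 s of the 102 s allowed.

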